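# Close the flour jar and slide it home on the counter rack

### The job

Put the big flour jar away: push its cork lid fully home while the jar still stands on the counter, then slide the jar up the bevelled front of the rack, over the raised steel lip and under the wire shelf, until it stands flat in the empty place, centred on the cork mat. It is too wide to grip and must not tip over, be lifted or be rammed into the back strip; leave the smaller jar, the egg ring and the whisk where they are.

Things in the scene. Friction and masses are not known exactly. Their poses are not given: they have to be found in the camera images.
- jar: the big white ceramic flour jar, loose, about 0.6 to 0.95 kg, standing on the counter in front of the rack. Round: body 112 mm diameter from 8 mm above its underside to 108 mm, flat foot 100 mm diameter with a bevelled edge, ceramic rim 104 mm diameter at 130 mm height. Too wide to grip; push it below mid-height or it tips at the lip. Origin: centre of its underside; z up its axis.
- cork_top (a point): centre of the flat top of the cork lid in the big jar's mouth (cork 94 mm diameter). With the lid fully home it is 142 mm above the jar's underside; it starts 10 to 14 mm higher than that.
- cork (a joint): how far the cork lid has been pushed down into the jar, m: it starts at 0 to 0.004 and is fully home against its stop at 0.014. The cork is a stiff sliding fit: about 7 N moves it, press down near its centre; it has no spring and stays where it is left.
- rack: two-tier counter rack, dark wooden tray below, fixed, 300 mm wide. Origin: on the counter at the foot of its bevelled front, mid-width; x points level into the rack (the way the jar goes), z up. Two places centred at x = 125.5 mm, y = +61 and -61 mm: one empty with the cork mat, the smaller jar in the other. Two rear posts carry a wire shelf; front and sides are open.
- lip (a point): crest of the raised lip, a rounded steel bead across the tray's front, mid-width, 14 mm above the counter, 57 mm into the rack. A smooth bevel climbs to it from the counter over 55 mm. Behind it, from 62 mm in, the flat tray floor lies 5 mm lower (9 mm above the counter), out to the back strip.
- back_strip: wooden strip, 36 mm high, fixed across the back of the rack's tray; the jar must not be rammed against it. Origin: foot of its front face, mid-width, at counter height, 195 mm into the rack. With the jar centred on the mat there are 13 mm between them.
- shelf_edge (a point): underside of the wire shelf's front rail, mid-width, 211 mm above the counter and 30 mm into the rack; the shelf reaches back to 205 mm. Too low for an upright gripper: to follow the jar in, the tool must lean back out of the rack by some 30 to 45 degrees.
- mat: flush round cork mat, 100 mm diameter, on the tray floor at the empty place; the jar belongs centred on it. Origin: its centre, on the floor 9 mm above the counter. Axes as the rack's.
- neighbour: a smaller white ceramic jar with a cork lid, loose, 90 mm diameter, 117 mm high in all, standing in the rack's other place, 122 mm from the mat's centre. Leave alone. Origin: centre of its underside.
- egg_ring: steel egg ring, 96 mm diameter, 18 mm high with a 45 mm upright tab, loose on the counter. Leave alone. Origin: its centre, on the counter.
- whisk: flat whisk with red silicone wires and a steel handle, 220 mm long, 18 mm high, loose on the counter. Leave alone. Origin: where handle and wires meet, on the counter; x towards the wires.
- board: round wooden chapati board on three feet, 220 mm diameter, 34 mm high, fixed, with a hollow aluminium pin (38 mm diameter, 280 mm long, along the board's x axis) lying on it, 72 mm high in all. Not needed; an obstacle. Origin: centre, on the counter.
There are look-alikes about, which are no part of the job. Leave any green or yellow look-alike of the jar alone.

How it is judged:
By the outcome, as a careful person would: the job done as asked, in the order asked, and still so for the second after the job is handed in, with the robot touching nothing.
It also fails if it takes over 45 s, if anything falls off the work surface, if the arm or the gripper's body presses on something with over 40 N, if the wrist force passes 120 N, or if a joint passes its speed limit or range.

### The arm

A 7-joint arm with a two-finger parallel gripper is mounted at the origin on the work surface. World frame = base frame: x ahead of the robot, y to its left, z up, the work surface at z = 0. Lengths are in mm, angles in rad, forces in N, time in s.
With the tool pointing down it reaches from about 400 to 875 mm from the base axis. Payload 4.4 kg.
Tool frame: the origin (TCP) lies midway between the tips of the shut fingers; the grasp point (between the pads) lies ctrl.tcp_to_grasp behind it (ctrl.tcp_to_grasp is the distance from the TCP to the grasp point, in mm); z points along the fingers, y is the line along which they close (so a half turn about z gives the same grasp; the last joint's range is limited). The gripper opens to 85 mm and grips with 20 to 120 N. Pads are 22 mm wide; open, the fingers measure 114 mm over their backs; the gripper's body (76 mm by 85 mm) begins 54 mm behind the grasp point. The pads swing forward as they close: fully open they stand 13 mm farther back than shut.
Start: joints at [1.193, 0.628, 0.038, 1.517, -0.027, 0.996, -0.02], TCP at [199.43, -618.664, 231.313] pointing down, gripper open.
Joint ranges: [-3.06, 3.06], [-0.37, 2.12], [-1.25, 1.32], [0.18, 2.47], [-1.1, 4.24], [0.23, 1.98], [-2.94, 2.94]. Speed limits (rad/s): [2.57, 2.57, 3.14, 3.14, 3.14, 3.14, 3.14].

### API

Orientations are given as [roll, pitch, yaw] about the fixed x, y, z axes, in that order (R = Rz(yaw) Ry(pitch) Rx(roll)).
In Python, from cell import ctrl, get_image, get_calibration, workorder, boxes_of, place_of gives the robot as it stands.
- The arm moves only by the tool play_rows, never from a script. Its argument "series" is a list that holds one entry, the list of rows, each a list of 7 numbers: the shift along the world's x, y, z in cm, then the turn, a rotation vector about the world's x, y, z in degrees, then the closure, from 0 (fully open) to 1 (shut). A call has 1 to 20 rows; each row shifts and turns the commanded pose from where the row before left it; what a row does not reach is not made up. A row lasts 1/8 s, in which the tool goes at most 62.5 mm and 10.7 degrees, less where a joint would pass 70% of its speed; a pose out of reach is approached as far as the arm can. A call with a gripper value outside its range is refused whole. The fingers move at their own pace and stop on an object; the grip force is fixed at half the most. Time passes only in rows, so rows that do not move let the fingers close. It gives the time, the measured TCP pose, the force, the opening and the grip force at its end, in the units of the state.
- ctrl.read_state(): the state, without advancing time (a new reading comes with each control period).
- get_image(name): name is "scene" or "top" or "wrist"; returns (picture, depth): 384x512x3 uint8, red, green, blue; 384x512 float32, mm along the optical axis (not along the pixel's ray), 0 where there is no reading.
- get_calibration(name): a dict with "K" (3x3 intrinsics, pixels), "k1" (the pictures are not rectified: a ray, as slopes to the right and down, at radius r is drawn at 1 + k1 r^2 times it, then the intrinsics apply), "R" (3x3) and "t" (3): a world point X has camera coordinates R X + t; the wrist camera has in their place "mount" (4x4, takes a point from camera to tool coordinates, whose origin is the TCP and whose axes are the flange's). Camera axes: x right, y down, z forward; pixel columns grow to the right and rows downward; lengths in mm; the calibration is good to about 2 mm. A picture is of the moment at which its call begins: read the wrist's pose just before it. get_calibration takes no time and is no camera call.
- workorder.finish_job(): hands the job in; it is judged then, once.
Trained networks look in the newest picture that a camera, given by its name, has taken for a name from the list of things; names that differ only in an ending like _2 or _b are one class to them, and where a whole thing is asked for, a point or a joint stands for the part that bears it (a point fixed in the world has none). Each returns a list of dicts, best first, with "p" (0 to 1); they miss things now and then, are a little off and sometimes report something else, mostly with a low value. They report only what shows in the picture. A call takes as long as a camera call. They do not tell look-alikes from the thing itself.
- boxes_of(target, camera): "pixel" ([column, row] in pixels, amid what is visible of it).
- place_of(target, camera): "pixel" ([column, row] in pixels: a listed point, or the origin of a listed thing).
The state is a dict: "clock": time; "qpos": joint angles; "qd": joint speeds; "tau": joint torques, N m; "eef_pos": TCP position; "tool_rot": TCP orientation; "force": force on the tool from outside, world axes, zero at the start; "torque": the same for the moment, N m; "width": finger opening in mm; "gripper_force": force on a finger pad.
Only numpy, scipy, OpenCV 4.12 (cv2) and the standard library are available. Lean on these libraries where they do the work, as an engineer would, in place of code of your own. Each camera call takes 0.05 s, during which the arm holds its last target. There are 200 camera calls.

## Working session

There is one attempt and no reset: what is moved stays moved. The work goes in short steps, Python scripts to look and compute and a tool call to move; the robot and the scene stay as the last step left them, time stands still between calls to the robot, and variables do not carry over. Pictures are saved under pics/ and viewed, at most 10 in all, crops included, and the job is handed in when it is done.

Besides the shell and the picture viewer there is one more tool, called as name([rows], argument=value, ...), one row to a line, values as JSON. play_rows: Moves the arm, as the interface text tells. Its arguments: {"type":"object","properties":{"series":{"type":"array"}},"required":["series"]}

```bash
mkdir -p pics
cat > h.py <<'E'
import numpy as np, cv2
from cell import ctrl, get_image, get_calibration, workorder, boxes_of, place_of
from scipy.spatial.transform import Rotation as Ro
def ray(cal,px):
    K=np.array(cal["K"]);d=np.array([(px[0]-K[0,2])/K[0,0],(px[1]-K[1,2])/K[1,1]])
    u=d.copy()
    for _ in range(20): u=d/(1+cal["k1"]*(u@u))
    return np.array([u[0],u[1],1.])
def world(cal,px,depth=None,z=None):
    R=np.array(cal["R"]);t=np.array(cal["t"]);r=ray(cal,px)
    if z is None: return R.T@(r*depth-t)
    c=-R.T@t;d=R.T@r
    return c+d*(z-c[2])/d[2]
E
python3 - <<'E'
from h import *
s=ctrl.read_state();print({k:np.round(v,3) for k,v in s.items()}, ctrl.tcp_to_grasp)
zs=dict(jar=0,cork_top=154,rack=0,lip=14,back_strip=0,shelf_edge=211,mat=9,neighbour=9,egg_ring=0,whisk=0,board=0)
for c in("scene","top"):
    im,d=get_image(c);cv2.imwrite(f"pics/{c}0.png",im[:,:,::-1]);np.save(f"{c}0.npy",d)
    cal=get_calibration(c)
    for n,z in zs.items():
        print(c,n,[(np.round(e["p"],2),np.round(e["pixel"]).astype(int).tolist(),np.round(world(cal,e["pixel"],z=z)).tolist()) for e in place_of(n,c)[:4]])
E
```

```text
{'clock': np.float64(0.0), 'qpos': array([ 1.193,  0.629,  0.038,  1.518, -0.027,  0.996, -0.02 ]), 'qd': array([ 0.001,  0.001, -0.   ,  0.   ,  0.001,  0.001,  0.002]), 'tau': array([ 1.0000e-03, -5.6340e+01,  1.2270e+00, -1.9345e+01,  1.1000e-02,
        1.1000e-02,  0.0000e+00]), 'eef_pos': array([ 199.253, -618.06 ,  230.389]), 'tool_rot': array([-3.14 ,  0.   ,  0.312]), 'force': array([-0.448,  0.271,  0.466]), 'torque': array([ 0.022, -0.027,  0.003]), 'gripper_force': np.float64(0.0), 'width': np.float64(85.64)} 18.700000000000003
scene jar [(np.float64(0.87), [265, 207], [524.0, -98.0, 0.0]), (np.float64(0.84), [249, 250], [685.0, -70.0, 0.0]), (np.float64(0.68), [303, 175], [345.0, -49.0, 0.0]), (np.float64(0.31), [170, 158], [471.0, -492.0, 0.0])]
scene cork_top [(np.float64(0.95), [266, 171], [526.0, -96.0, 154.0]), (np.float64(0.94), [307, 140], [351.0, -46.0, 154.0]), (np.float64(0.56), [253, 211], [669.0, -61.0, 154.0]), (np.float64(0.4), [325, 244], [682.0, 133.0, 154.0])]
scene rack [(np.float64(0.71), [324, 246], [577.0, 112.0, 0.0])]
scene lip [(np.float64(0.94), 
[... 966 characters left out ...]
 (np.float64(0.8), [247, 144], [681.0, -56.0, 154.0])]
top rack [(np.float64(0.74), [190, 190], [570.0, 114.0, 0.0])]
top lip [(np.float64(0.62), [170, 191], [558.0, 172.0, 14.0])]
top back_strip [(np.float64(0.65), [130, 188], [559.0, 303.0, 0.0])]
top shelf_edge [(np.float64(0.86), [167, 171], [571.0, 138.0, 211.0])]
top mat [(np.float64(0.67), [149, 208], [502.0, 232.0, 9.0]), (np.float64(0.28), [190, 189], [571.0, 113.0, 9.0])]
top neighbour [(np.float64(0.59), [154, 166], [636.0, 236.0, 9.0])]
top egg_ring [(np.float64(0.78), [350, 169], [678.0, -381.0, 0.0])]
top whisk [(np.float64(0.59), [254, 122], [810.0, -64.0, 0.0])]
top board [(np.float64(0.88), [386, 246], [448.0, -493.0, 0.0])]
```

```bash
python3 -c "
import cv2
a=cv2.imread('pics/scene0.png');b=cv2.imread('pics/top0.png')
cv2.imwrite('pics/both0.png',cv2.vconcat([cv2.resize(a[110:330,100:480],(800,463)),])); cv2.imwrite('pics/t0.png',cv2.resize(b[90:320,90:440],(800,526)))"
```

```text
(no output)
```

View pics/both0.png

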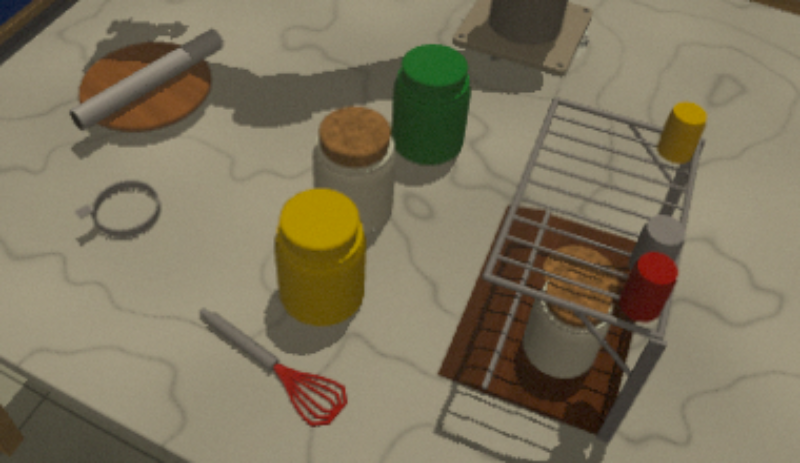

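View pics/t0.png

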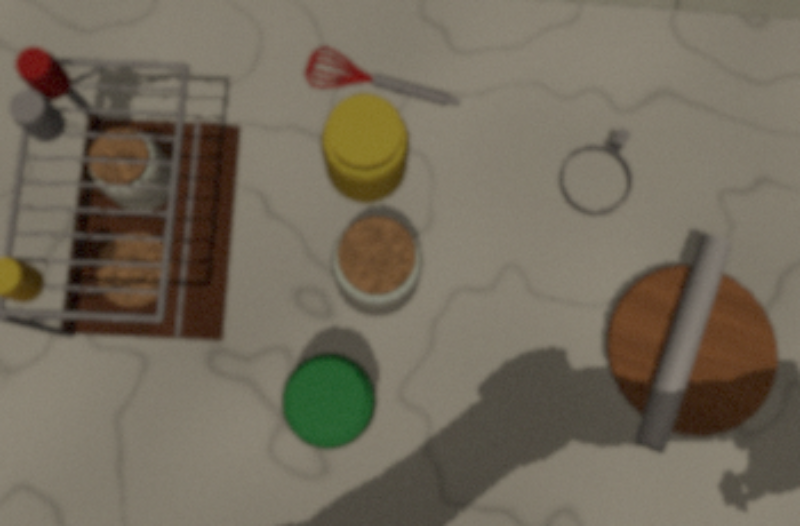

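The white jar stands at scene (265,190), between the yellow and green look-alikes. The mat is in the rack place nearer the robot (scene ≈(374,240)) and the neighbour is in the far one. I'll refine the rack and jar poses with the depth.

Run:
```python
from h import *
from scipy.optimize import least_squares
# rack fit
obs=[((0,0),(577,112)),((0,0),(570,114)),((57,0),(565,170)),((57,0),(558,172)),((195,0),(555,309)),((195,0),(559,303)),((30,0),(565,141)),((30,0),(571,138)),((125.5,61),(502,232)),((125.5,61),(502,232))]
P=np.array([o[0] for o in obs],float);Q=np.array([o[1] for o in obs],float)
def f(p): 
    c,s=np.cos(p[2]),np.sin(p[2]);return (P@np.array([[c,s],[-s,c]])+p[:2]-Q).ravel()
r=least_squares(f,[570,113,1.6],loss="soft_l1",f_scale=4);p=r.x;print("rack",p,np.degrees(p[2]));print(np.round(f(p).reshape(-1,2),1))
c,s=np.cos(p[2]),np.sin(p[2]);print("mat",p[:2]+np.array([[c,-s],[s,c]])@[125.5,61])
for cam in("scene","top"):
    cal=get_calibration(cam);d=np.load(cam+"0.npy")
    pts=np.array([[*world(cal,(u,v),d[v,u])] for v in range(384) for u in range(512) if d[v,u]>0])
    np.save(cam+"pts.npy",pts)
    m=(np.hypot(pts[:,0]-522,pts[:,1]+97)<75)&(pts[:,2]>10)
    q=pts[m]
    z=q[:,2];top=q[z>148];print(cam,len(top),"cork z",np.median(top[:,2]),"mean",top.mean(0)[:2],"bbox",top.min(0)[:2],top.max(0)[:2])
    b=q[(z>20)&(z<105)];
    if len(b)>20:
        g=least_squares(lambda k:np.hypot(b[:,0]-k[0],b[:,1]-k[1])-56,[522,-97],loss="soft_l1",f_scale=2);print("body",g.x,len(b),np.median(abs(g.fun)))
    # counter z and shelf
    fl=pts[(np.hypot(pts[:,0]-600,pts[:,1]+200)<60)];print("counter",np.median(fl[:,2]))
    # front edge: tray points z 12..16 vs ; shelf rail
    sh=pts[(pts[:,2]>200)&(pts[:,2]<230)&(pts[:,0]>400)&(pts[:,1]>100)&(pts[:,1]<320)]
    print("shelf",len(sh),np.percentile(sh[:,2],[5,50,95]),sh[:,:2].min(0),sh[:,:2].max(0))
    # tray by height bins along y for two x bands
    for x0 in(450,490,530,580,680):
        t=pts[(abs(pts[:,0]-x0)<12)&(pts[:,2]<30)]
        print(x0,[round(float(np.median(t[(t[:,1]>=y)&(t[:,1]<y+10),2])),1) if ((t[:,1]>=y)&(t[:,1]<y+10)).sum() else None for y in range(90,200,10)])
```

```text
rack [570.70773227 111.95892916   1.64334717] 94.15685715236798
[[-6.3 -0. ]
 [ 0.7 -2. ]
 [ 1.6 -1.2]
 [ 8.6 -3.2]
 [ 1.6 -2.6]
 [-2.4  3.4]
 [ 3.5  0.9]
 [-2.5  3.9]
 [-1.2  0.7]
 [-1.2  0.7]]
mat [500.77105708 232.7070615 ]
scene 678 cork z 154.74355380250083 mean [530.33274392 -88.18519168] bbox [ 481.19722221 -135.36995056] [573.80879681 -43.88384155]
body [525.34139087 -90.56820162] 443 0.6504834213186186
counter 0.03184472313795084
shelf 2145 [213.70831796 217.73572116 222.36471337] [405.79322877 132.54920767] [719.49861309 319.95703117]
450 [-0.1, 1.1, 2.9, 6.1, 7.5, 11.3, 14.3, 14.7, 9.8, 9.8, 10.4]
490 [1.2, 2.1, 2.5, 5.5, 8.4, 10.5, 13.4, 14.8, 10.1, 10.0, 10.7]
530 [1.2, 1.2, 1.5, 5.4, 6.3, 9.4, 12.6, 14.2, 10.2, 9.6, 9.8]
580 [1.0, 0.5, 1.7, 4.5, 6.8, 9.1, 11.7, 13.8, 10.6, 9.1, 9.5]
680 [1.1, 0.8, 1.1, 2.9, 4.6, 7.3, 9.8, 13.1, 13.5, 9.8, 10.0]
top 942 cork z 154.4164538008003 mean [523.17334838 -90.00187803] bbox [ 477.09373202 -135.9868661 ] [571.02410971 -43.46377469]
body [524.18721368 -90.06026251] 114 0.15377227538574445
counter -0.26460657312327385
shelf 1907 [213.53207952 216.96712393 221.2502485 ] [407.25666258 132.34158403] [718.42418624 319.99286787]
450 [0.1, -0.3, 1.1, 3.8, 6.4, 9.3, 11.0, 12.6, 7.8, 8.2, 10.3]
490 [-0.3, -0.1, 0.6, 5.0, 6.3, 8.9, 11.0, 12.9, 8.6, 9.6, 9.6]
530 [-0.1, -0.4, 1.3, 3.2, 6.4, 9.0, 11.1, 13.0, 9.1, 9.1, 11.1]
580 [-0.8, 0.0, 0.1, 2.6, 5.1, 7.7, 9.9, 12.4, 10.5, 9.1, 5.2]
680 [0.7, -0.2, 0.3, 1.8, 3.3, 7.3, 8.9, 11.1, 13.1, 8.7, 6.8]
```

play_rows([
  [[2.0, 3.3, -0.2, 0, 0, 4.7, 1], [2.0, 3.3, -0.2, 0, 0, 4.7, 1], [2.0, 3.3, -0.2, 0, 0, 4.7, 1], [2.0, 3.3, -0.2, 0, 0, 4.7, 1], [2.0, 3.3, -0.2, 0, 0, 4.7, 1], [2.0, 3.3, -0.2, 0, 0, 4.7, 1], [2.0, 3.3, -0.2, 0, 0, 4.7, 1], [2.0, 3.3, -0.2, 0, 0, 4.7, 1], [2.0, 3.3, -0.2, 0, 0, 4.7, 1], [2.0, 3.3, -0.2, 0, 0, 4.7, 1], [2.0, 3.3, -0.2, 0, 0, 4.7, 1], [2.0, 3.3, -0.2, 0, 0, 4.7, 1], [2.0, 3.3, -0.2, 0, 0, 4.7, 1], [2.0, 3.3, -0.2, 0, 0, 4.7, 1], [2.0, 3.3, -0.2, 0, 0, 4.7, 1], [2.0, 3.3, -0.2, 0, 0, 4.7, 1]],
])

```text
clock: 3.2
eef_pos: [520.2, -89.7, 199.4]
tool_rot: [3.141, 0.0, 1.627]
force: [-0.4, -0.4, 0.8]
width: 0.1
gripper_force: 0.0
```

Run:
```python
from h import *
from scipy.optimize import least_squares
s=ctrl.read_state();print({k:np.round(s[k],3) for k in("clock","qpos","eef_pos","tool_rot","force","width")})
P=np.vstack([np.load(c+"pts.npy") for c in("scene","top")])
m=(P[:,0]>430)&(P[:,0]<690)&(P[:,1]>85)&(P[:,1]<185)&(P[:,2]<25)&(P[:,2]>-6);q=P[m]
def prof(x): return np.interp(x,[0,55,57,60,62,200],[0,13,14,12,9,9])
def f(k):
    x=(q[:,1]-k[0])*np.cos(k[1])-(q[:,0]-560)*np.sin(k[1]);return prof(x)+k[2]-q[:,2]
r=least_squares(f,[112,.05,0],loss="soft_l1",f_scale=1.5,diff_step=1e-3);print("front y at x=560, yaw off deg, z0",r.x[0],np.degrees(r.x[1]),r.x[2],len(q))
# shelf posts/sides: extents of shelf in rack frame
a=r.x[1];sh=P[(P[:,2]>208)&(P[:,2]<226)&(P[:,0]>380)&(P[:,0]<750)&(P[:,1]>110)&(P[:,1]<330)]
x=(sh[:,1]-r.x[0])*np.cos(a)-(sh[:,0]-560)*np.sin(a);y=-(sh[:,0]-560)*np.cos(a)-(sh[:,1]-r.x[0])*np.sin(a)
print("shelf x pct",np.percentile(x,[1,99]),"y pct",np.percentile(y,[.5,1,2,98,99,99.5]))
# neighbour lid
n=P[(np.hypot(P[:,0]-626,P[:,1]-238)<65)&(P[:,2]>110)&(P[:,2]<135)];print("neigh top",len(n),n.mean(0),n.min(0),n.max(0))
nb=P[(np.hypot(P[:,0]-626,P[:,1]-238)<60)&(P[:,2]>25)&(P[:,2]<95)]
g=least_squares(lambda k:np.hypot(nb[:,0]-k[0],nb[:,1]-k[1])-45,[626,238],loss="soft_l1",f_scale=2);print("neigh body",g.x,len(nb))
for c in("scene","top"):
    im,_=get_image(c);cal=get_calibration(c)
    for n,z in(("mat",9),("rack",0)):
        print(c,n,[(np.round(e["p"],2),np.round(world(cal,e["pixel"],z=z)).tolist()) for e in place_of(n,c)[:2]])
```

```text
{'clock': np.float64(3.2), 'qpos': array([ 0.352,  0.513, -0.343,  1.887,  0.237,  0.781, -0.063]), 'eef_pos': array([520.171, -89.742, 199.442]), 'tool_rot': array([3.141, 0.   , 1.627]), 'force': array([-0.434, -0.42 ,  0.79 ]), 'width': np.float64(0.12)}
front y at x=560, yaw off deg, z0 111.63046760009651 2.3416310700792367 0.609753814471815 5078
shelf x pct [ 26.41928174 208.15679589] y pct [-163.18008145 -161.25715627 -160.48168318  138.49753717  139.60245152
  140.06046591]
neigh top 1117 [628.03501186 237.41614408 123.61302734] [584.71945208 199.32562112 110.20653898] [667.27694986 278.53137445 130.51521442]
neigh body [626.0368337  240.38764679] 804
scene mat [(np.float64(0.68), [503.0, 241.0, 9.0])]
scene rack [(np.float64(0.88), [572.0, 115.0, 0.0])]
top mat [(np.float64(0.86), [507.0, 239.0, 9.0])]
top rack [(np.float64(0.56), [577.0, 122.0, 0.0])]
```

play_rows([
  [[0.4, 0, -2.0, 0, 0, 0, 1], [0, 0, -1.8, 0, 0, 0, 1], [0, 0, -0.4, 0, 0, 0, 1], [0, 0, -0.3, 0, 0, 0, 1], [0, 0, -0.3, 0, 0, 0, 1], [0, 0, -0.3, 0, 0, 0, 1], [0, 0, -0.3, 0, 0, 0, 1]],
])

```text
clock: 4.38
eef_pos: [523.3, -91.5, 146.5]
tool_rot: [3.141, 0.001, 1.623]
force: [-2.0, -1.6, 7.6]
width: -0.1
gripper_force: 3.5
```

play_rows([
  [[0, 0, -0.2, 0, 0, 0, 1], [0, 0, -0.2, 0, 0, 0, 1], [0, 0, -0.1, 0, 0, 0, 1], [0, 0, 0, 0, 0, 0, 1]],
])

```text
clock: 4.88
eef_pos: [523.4, -91.5, 142.0]
tool_rot: [3.141, 0.002, 1.623]
force: [-3.6, -1.0, 11.0]
width: 0.3
gripper_force: 5.1
```

play_rows([
  [[0, 0, -0.1, 0, 0, 0, 1], [0, 0, -0.1, 0, 0, 0, 1], [0, 0, 0, 0, 0, 0, 1]],
])

```text
clock: 5.25
eef_pos: [523.5, -91.6, 141.9]
tool_rot: [3.14, 0.002, 1.623]
force: [-7.4, -0.2, 26.5]
width: -0.1
gripper_force: 13.1
```

play_rows([
  [[0, 0, 1.0, 0, 0, 0, 1], [0, 0, 4.0, 0, 0, 0, 1], [0, -1.0, 4.0, 0, 0, 0, 0.4], [0, -3.0, 0.5, 0, 0, 0, 0.4], [0, -4.0, 0, 6.0, 0.3, 0, 0.4], [0, -3.0, -1, 6.8, 0.4, 0, 0.4], [0, 0, -3, 6.8, 0.4, 0, 0.4], [0, 0, -3, 6.8, 0.4, 0, 0.4], [0, 0, -3, 6.8, 0.4, 0, 0.4], [0, 0, -3, 6.8, 0.4, 0, 0.4], [0, 0, -3, 0, 0, 0, 0.4], [0, 0, 0, 0, 0, 0, 0.4]],
])

```text
clock: 6.75
eef_pos: [522.0, -200.7, 71.4]
tool_rot: [-3.134, -0.702, 1.619]
force: [-0.2, 0.2, 0.9]
width: 51.5
gripper_force: 0.0
```

```bash
cat > look.py <<'E'
from h import *
from scipy.optimize import least_squares
import sys
s=ctrl.read_state();print({k:np.round(s[k],3) for k in("clock","qpos","eef_pos","tool_rot","force","width")})
x0,y0=map(float,sys.argv[1:3])
for c in("scene","top"):
    im,d=get_image(c);cal=get_calibration(c);cv2.imwrite(f"pics/{c}_{sys.argv[3]}.png",im[:,:,::-1])
    P=np.array([world(cal,(u,v),d[v,u]) for v in range(100,330) for u in range(100,420) if d[v,u]>0])
    r=np.hypot(P[:,0]-x0,P[:,1]-y0)
    b=P[(r<64)&(P[:,2]>25)&(P[:,2]<112)]
    if len(b)>20:
        g=least_squares(lambda k:np.hypot(b[:,0]-k[0],b[:,1]-k[1])-56,[x0,y0],loss="soft_l1",f_scale=2);print(c,"body",np.round(g.x,1),len(b),np.median(abs(g.fun)))
    t=P[(r<40)&(P[:,2]>125)&(P[:,2]<180)]
    if len(t)>20:
        A=np.c_[t[:,:2]-[x0,y0],np.ones(len(t))];k=np.linalg.lstsq(A,t[:,2],rcond=None)[0];print(c,"top z",np.median(t[:,2]),"slopes deg",np.degrees(k[:2]))
    print(c,"cork_top",[(np.round(e["p"],2),np.round(world(cal,e["pixel"],z=float(sys.argv[4]))).tolist()) for e in place_of("cork_top",c)[:4]])
E
python3 look.py 524 -91 1 142; python3 -c "
from h import *
print(np.round(get_calibration('wrist')['mount'],2))"
```

```text
{'clock': np.float64(6.75), 'qpos': array([ 0.932,  1.039, -0.555,  1.538, -0.112,  1.065,  0.649]), 'eef_pos': array([ 522.041, -200.726,   71.373]), 'tool_rot': array([-3.134, -0.702,  1.619]), 'force': array([-0.174,  0.215,  0.917]), 'width': np.float64(51.464)}
scene body [525.2 -90.6] 512 0.614548939510648
scene top z 141.99159933467945 slopes deg [0.01137381 0.16050445]
scene cork_top [(np.float64(0.94), [316.0, -53.0, 142.0]), (np.float64(0.63), [672.0, -69.0, 142.0]), (np.float64(0.6), [529.0, -87.0, 142.0])]
top body [524.4 -89.9] 154 0.25083303636093746
top top z 141.74754209425458 slopes deg [ 0.03767853 -0.42344882]
top cork_top [(np.float64(0.95), [362.0, -52.0, 142.0]), (np.float64(0.8), [515.0, -86.0, 142.0]), (np.float64(0.79), [690.0, -73.0, 142.0]), (np.float64(0.66), [533.0, 85.0, 142.0])]
[[  -0.     -0.96   -0.29   76.48]
 [   1.     -0.     -0.     -0.28]
 [   0.     -0.29    0.96 -143.04]
 [   0.      0.      0.      1.  ]]
```

play_rows([
  [[0, 0, 0, -0.3, 6.8, -8.0, 0.4], [0, 0, 0, 0, 0, 0, 0.4]],
])

```text
clock: 7.2
eef_pos: [524.4, -200.7, 75.0]
tool_rot: [-2.989, -0.684, 1.39]
force: [0.2, 0.1, 0.4]
width: 51.5
gripper_force: 0.0
```

```bash
python3 -c "
from h import *
s=ctrl.read_state();print({k:np.round(s[k],3) for k in('clock','qpos','eef_pos','tool_rot','force','width')})
print(Ro.from_euler('xyz',s['tool_rot']).as_matrix().round(3))"
```

```text
{'clock': np.float64(7.2), 'qpos': array([ 0.902,  1.021, -0.503,  1.537, -0.161,  1.071,  0.512]), 'eef_pos': array([ 524.381, -200.737,   74.989]), 'tool_rot': array([-2.989, -0.684,  1.39 ]), 'force': array([0.155, 0.09 , 0.446]), 'width': np.float64(51.521)}
[[ 0.139  0.99  -0.037]
 [ 0.762 -0.083  0.642]
 [ 0.632 -0.118 -0.766]]
```

play_rows([
  [[0, 0, 0, -0.4, 6.4, -7.6, 0.4], [0, 0, 0, -0.4, 6.4, -7.6, 0.4], [0, 0, 0, -0.4, 6.4, -7.6, 0.4], [0, 0, 0, -0.4, 6.4, -7.6, 0.4], [0, 0, 0, -0.4, 6.4, -7.6, 0.4], [0, 0, 0, -0.4, 6.4, -7.6, 0.4], [0, 0, 0, -0.4, 6.4, -7.6, 0.4], [0, 0, 0, -0.4, 6.4, -7.6, 0.4], [0, 0, 0, -0.4, 6.4, -7.6, 0.4], [0, 0, 0, -0.4, 6.4, -7.6, 0.4], [0, 0, 0, -0.4, 6.4, -7.6, 0.4], [0, 0, 0, -0.4, 6.4, -7.6, 0.4], [0, 0, 0, -0.4, 6.4, -7.6, 0.4], [0, 0, 0, -0.4, 6.4, -7.6, 0.4], [0, 0, 0, -0.4, 6.4, -7.6, 0.4], [0, 0, 0, -0.4, 6.4, -7.6, 0.4], [0, 0, 0, -0.4, 6.4, -7.6, 0.4]],
])

```text
clock: 9.32
eef_pos: [524.0, -200.0, 74.3]
tool_rot: [3.139, 0.701, -1.509]
force: [-0.3, 0.0, -0.3]
width: 51.3
gripper_force: 0.0
```

```bash
python3 -c "
from h import *
s=ctrl.read_state();print({k:np.round(s[k],3) for k in('clock','qpos','eef_pos','tool_rot','force','width')})
R=Ro.from_euler('xyz',s['tool_rot']).as_matrix();print(R.round(3))
z=np.array([-.06*.643,.643*.998,-.766]);y=np.array([-.998,-.06,0]);x=np.cross(y,z)
T=Ro.from_matrix(np.linalg.svd(np.c_[x,y,z])[0]@np.linalg.svd(np.c_[x,y,z])[2]);print('turn',np.degrees((T*Ro.from_matrix(R).inv()).as_rotvec()).round(1))"
```

```text
{'clock': np.float64(9.325), 'qpos': array([ 0.457,  0.998,  0.31 ,  1.549, -0.774,  1.307, -1.901]), 'eef_pos': array([ 524.041, -200.004,   74.29 ]), 'tool_rot': array([ 3.139,  0.701, -1.509]), 'force': array([-0.335,  0.043, -0.337]), 'width': np.float64(51.298)}
[[ 0.047 -0.998 -0.042]
 [-0.763 -0.063  0.643]
 [-0.645  0.002 -0.764]]
turn [-0.1 -0.1 -0.2]
```

play_rows([
  [[0.6, 0, -1.7, 0, 0, 0, 0.4], [0.1, 0, -1.6, 0, 0, 0, 0.4], [-0.1, 1.5, 0, 0, 0, 0, 0.4], [-0.1, 1.5, 0, 0, 0, 0, 0.4], [-0.1, 1.0, 0, 0, 0, 0, 0.4], [0, 0.5, 0, 0, 0, 0, 0.4], [0, 0.5, 0, 0, 0, 0, 0.4], [-0.1, 0.5, 0, 0, 0, 0, 0.4], [0, 0.5, 0, 0, 0, 0, 0.4], [0, 0.5, 0, 0, 0, 0, 0.4], [-0.1, 0.5, 0, 0, 0, 0, 0.4], [0, 0.5, 0, 0, 0, 0, 0.4]],
])

```text
clock: 10.82
eef_pos: [526.0, -128.7, 40.1]
tool_rot: [3.141, 0.695, -1.51]
force: [0.4, -5.5, 1.0]
width: 51.2
gripper_force: 2.9
```

```bash
python3 look.py 524 -80 2 142
```

```text
{'clock': np.float64(10.825), 'qpos': array([ 0.378,  1.005,  0.269,  1.677, -0.853,  1.164, -1.873]), 'eef_pos': array([ 525.99 , -128.72 ,   40.123]), 'tool_rot': array([ 3.141,  0.695, -1.51 ]), 'force': array([ 0.441, -5.49 ,  1.043]), 'width': np.float64(51.181)}
scene body [524.5 -76.7] 577 0.6496883849676749
scene top z 141.94728843484276 slopes deg [ 0.1560801  -0.12915485]
scene cork_top [(np.float64(0.92), [525.0, -76.0, 142.0]), (np.float64(0.8), [323.0, -55.0, 142.0]), (np.float64(0.59), [665.0, -70.0, 142.0])]
top body [523.5 -75.4] 149 0.4916078940112172
top top z 141.70979471950255 slopes deg [-0.19421623 -0.14006526]
top cork_top [(np.float64(0.82), [516.0, -81.0, 142.0]), (np.float64(0.73), [348.0, -46.0, 142.0]), (np.float64(0.68), [590.0, 145.0, 142.0]), (np.float64(0.65), [688.0, -64.0, 142.0])]
```

play_rows([
  [[-0.06, 0.9, 0, 0, 0, 0, 0.4], [-0.06, 0.9, 0, 0, 0, 0, 0.4], [-0.06, 0.9, 0, 0, 0, 0, 0.4], [-0.06, 0.9, 0, 0, 0, 0, 0.4], [-0.06, 0.9, 0, 0, 0, 0, 0.4], [-0.06, 0.9, 0, 0, 0, 0, 0.4], [-0.06, 0.9, 0, 0, 0, 0, 0.4], [-0.06, 0.9, 0, 0, 0, 0, 0.4], [-0.06, 0.9, 0, 0, 0, 0, 0.4], [-0.06, 0.9, 0, 0, 0, 0, 0.4], [-0.06, 0.9, 0, 0, 0, 0, 0.4], [-0.06, 0.9, 0, 0, 0, 0, 0.4], [-0.06, 0.9, 0, 0, 0, 0, 0.4], [-0.06, 0.9, 0, 0, 0, 0, 0.4]],
])

```text
clock: 12.78
eef_pos: [517.6, -1.4, 40.1]
tool_rot: [3.14, 0.697, -1.51]
force: [1.4, -6.8, 2.4]
width: 51.3
gripper_force: 3.0
```

```bash
python3 look.py 516 50 3 142
```

```text
{'clock': np.float64(12.775), 'qpos': array([ 0.234,  0.947,  0.19 ,  1.871, -0.99 ,  0.991, -1.866]), 'eef_pos': array([517.557,  -1.436,  40.059]), 'tool_rot': array([ 3.14 ,  0.697, -1.51 ]), 'force': array([ 1.444, -6.779,  2.427]), 'width': np.float64(51.284)}
scene body [515.4  50.4] 827 0.6932897820938919
scene top z 141.91654520588207 slopes deg [-0.04024485  0.01378886]
scene cork_top [(np.float64(0.91), [513.0, 53.0, 142.0]), (np.float64(0.6), [336.0, -50.0, 142.0]), (np.float64(0.59), [669.0, -66.0, 142.0])]
top body [514.6  53.7] 90 0.28679345257829425
top top z 141.79361009081603 slopes deg [-0.0103892   0.08961427]
top cork_top [(np.float64(0.9), [691.0, -69.0, 142.0]), (np.float64(0.77), [511.0, 57.0, 142.0]), (np.float64(0.69), [490.0, 196.0, 142.0]), (np.float64(0.56), [592.0, 149.0, 142.0])]
```

play_rows([
  [[-0.04, 0.6, 0, 0, 0, 0, 0.4], [-0.04, 0.6, 0, 0, 0, 0, 0.4], [-0.04, 0.6, 0, 0, 0, 0, 0.4], [-0.04, 0.6, 0, 0, 0, 0, 0.4], [-0.04, 0.6, 0, 0, 0, 0, 0.4], [-0.04, 0.6, 0, 0, 0, 0, 0.4], [-0.04, 0.6, 0, 0, 0, 0, 0.4], [-0.04, 0.6, 0, 0, 0, 0, 0.4]],
])

```text
clock: 13.98
eef_pos: [514.8, 44.9, 39.6]
tool_rot: [3.141, 0.695, -1.511]
force: [0.2, -9.4, 1.6]
width: 50.9
gripper_force: 3.9
```

```bash
python3 look.py 512 100 4 146
```

```text
{'clock': np.float64(13.975), 'qpos': array([ 0.193,  0.929,  0.13 ,  1.925, -1.039,  0.913, -1.879]), 'eef_pos': array([514.798,  44.861,  39.602]), 'tool_rot': array([ 3.141,  0.695, -1.511]), 'force': array([ 0.172, -9.393,  1.629]), 'width': np.float64(50.907)}
scene body [512.   94.8] 707 1.4030830737180722
scene top z 147.0280183699057 slopes deg [-0.59972722  3.46666612]
scene cork_top [(np.float64(0.96), [515.0, 87.0, 146.0]), (np.float64(0.93), [670.0, -63.0, 146.0]), (np.float64(0.84), [336.0, -49.0, 146.0])]
top body [511.8  96.8] 83 0.5350564385397192
top top z 146.85843377202372 slopes deg [0.0685548  4.75930147]
top cork_top [(np.float64(0.86), [681.0, -67.0, 146.0]), (np.float64(0.58), [510.0, 86.0, 146.0])]
```

play_rows([
  [[-0.04, 0.6, 0.1, 0, 0, 0, 0.4], [-0.04, 0.6, 0.1, 0, 0, 0, 0.4], [-0.04, 0.6, 0.1, 0, 0, 0, 0.4], [-0.04, 0.6, 0.1, 0, 0, 0, 0.4], [-0.04, 0.6, 0.1, 0, 0, 0, 0.4], [-0.04, 0.6, 0.1, 0, 0, 0, 0.4]],
])

```text
clock: 14.92
eef_pos: [511.5, 84.2, 46.4]
tool_rot: [3.139, 0.7, -1.509]
force: [0.3, -7.0, 0.3]
width: 51.2
gripper_force: 3.0
```

```bash
python3 look.py 510 132 5 150; python3 -c "
import cv2
a=cv2.imread('pics/scene_5.png');cv2.imwrite('pics/v5.png',cv2.resize(a[110:330,200:480],(750,590)))"
```

```text
{'clock': np.float64(14.925), 'qpos': array([ 0.171,  0.907,  0.061,  1.961, -1.061,  0.85 , -1.911]), 'eef_pos': array([511.527,  84.184,  46.387]), 'tool_rot': array([ 3.139,  0.7  , -1.509]), 'force': array([ 0.258, -7.044,  0.304]), 'width': np.float64(51.232)}
scene body [508.3 135.4] 694 1.3428514338118234
scene top z 152.7731605996146 slopes deg [-0.36449709  5.84347148]
scene cork_top [(np.float64(0.93), [341.0, -47.0, 150.0]), (np.float64(0.78), [501.0, 126.0, 150.0]), (np.float64(0.78), [679.0, -63.0, 150.0])]
top body [508.8 135.9] 123 0.8063796649127397
top top z 152.26371108407054 slopes deg [-0.3291382   5.76507816]
top cork_top [(np.float64(0.92), [497.0, 124.0, 150.0]), (np.float64(0.73), [684.0, -63.0, 150.0]), (np.float64(0.34), [589.0, 148.0, 150.0])]
```

View pics/v5.png

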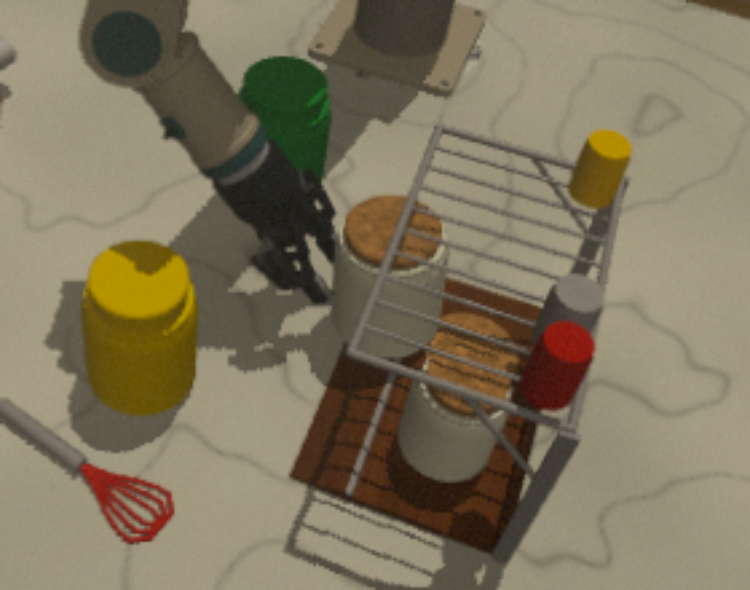

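play_rows([
  [[-0.03, 0.5, 0.05, 0, 0, 0, 0.4], [-0.02, 0.5, 0.05, 0, 0, 0, 0.4], [-0.03, 0.5, 0.05, 0, 0, 0, 0.4], [-0.02, 0.5, 0, 0, 0, 0, 0.4], [-0.02, 0.5, 0, 0, 0, 0, 0.4], [-0.02, 0.5, 0, 0, 0, 0, 0.4], [-0.02, 0.5, 0, 0, 0, 0, 0.4], [-0.02, 0.5, 0, 0, 0, 0, 0.4]],
])

```text
clock: 16.12
eef_pos: [509.6, 124.3, 47.7]
tool_rot: [3.139, 0.7, -1.509]
force: [0.7, -3.5, -2.0]
width: 51.3
gripper_force: 2.1
```

```bash
python3 look.py 507 176 6 150
```

```text
{'clock': np.float64(16.125), 'qpos': array([ 0.166,  0.896, -0.044,  1.988, -1.075,  0.757, -1.956]), 'eef_pos': array([509.639, 124.333,  47.74 ]), 'tool_rot': array([ 3.139,  0.7  , -1.509]), 'force': array([ 0.735, -3.542, -1.993]), 'width': np.float64(51.323)}
scene body [507.1 178.7] 577 0.9753044270378197
scene top z 155.9413542475936 slopes deg [ 0.55413006 -2.3635841 ]
scene cork_top [(np.float64(0.94), [676.0, -62.0, 150.0]), (np.float64(0.67), [333.0, -48.0, 150.0]), (np.float64(0.59), [499.0, 184.0, 150.0])]
top body [506.3 179.7] 355 1.3759184460899405
top top z 154.58992606184393 slopes deg [-0.00632223 -0.18728916]
top cork_top [(np.float64(0.85), [678.0, -62.0, 150.0]), (np.float64(0.7), [512.0, 193.0, 150.0]), (np.float64(0.37), [585.0, 154.0, 150.0]), (np.float64(0.25), [598.0, 190.0, 150.0])]
```

play_rows([
  [[-0.02, 0.5, 0, 0, 0, 0, 0.4], [-0.02, 0.5, 0, 0, 0, 0, 0.4], [-0.02, 0.5, 0, 0, 0, 0, 0.4], [-0.02, 0.5, 0, 0, 0, 0, 0.4], [-0.02, 0.5, 0, 0, 0, 0, 0.4], [-0.02, 0.4, 0, 0, 0, 0, 0.4], [-0.02, 0.4, 0, 0, 0, 0, 0.4], [-0.02, 0.4, 0, 0, 0, 0, 0.4]],
])

```text
clock: 17.32
eef_pos: [508.0, 161.5, 47.8]
tool_rot: [3.139, 0.7, -1.509]
force: [-1.1, -3.5, -1.2]
width: 51.3
gripper_force: 1.8
```

```bash
python3 look.py 505 217 7 151
```

```text
{'clock': np.float64(17.325), 'qpos': array([ 0.168,  0.896, -0.152,  2.006, -1.081,  0.663, -2.004]), 'eef_pos': array([508.013, 161.497,  47.78 ]), 'tool_rot': array([ 3.139,  0.7  , -1.509]), 'force': array([-1.069, -3.464, -1.206]), 'width': np.float64(51.304)}
scene body [505.5 216.1] 464 1.1625616217873969
scene top z 155.98113860983145 slopes deg [ 1.16075802 -4.41279878]
scene cork_top [(np.float64(0.76), [680.0, -66.0, 151.0]), (np.float64(0.71), [505.0, 221.0, 151.0]), (np.float64(0.57), [334.0, -47.0, 151.0])]
top body [505.  215.8] 296 1.1954635218207308
top top z 154.49388520955551 slopes deg [ 0.45765985 -4.46758974]
top cork_top [(np.float64(0.91), [684.0, -61.0, 151.0]), (np.float64(0.76), [500.0, 229.0, 151.0])]
```

play_rows([
  [[-0.01, 0.4, 0, 0, 0, 0, 0.4], [-0.01, 0.4, 0, 0, 0, 0, 0.4], [-0.01, 0.4, 0, 0, 0, 0, 0.4], [-0.01, 0.3, 0, 0, 0, 0, 0.4], [-0.01, 0.2, 0, 0, 0, 0, 0.4], [0, 0, 0, 0, 0, 0, 0.4]],
])

```text
clock: 18.27
eef_pos: [507.4, 178.7, 47.9]
tool_rot: [3.139, 0.701, -1.508]
force: [-0.2, -2.3, -2.0]
width: 51.1
gripper_force: 1.6
```

```bash
python3 look.py 505 233 8 151
```

```text
{'clock': np.float64(18.275), 'qpos': array([ 0.167,  0.898, -0.201,  2.011, -1.083,  0.621, -2.027]), 'eef_pos': array([507.394, 178.655,  47.893]), 'tool_rot': array([ 3.139,  0.701, -1.508]), 'force': array([-0.159, -2.285, -2.049]), 'width': np.float64(51.124)}
scene body [504.6 232.9] 418 1.0396516978121468
scene top z 155.28896706023806 slopes deg [ 0.92072357 -3.68010459]
scene cork_top [(np.float64(0.96), [677.0, -62.0, 151.0]), (np.float64(0.73), [508.0, 233.0, 151.0]), (np.float64(0.63), [341.0, -45.0, 151.0])]
top body [504.2 232.6] 262 0.9212359134314987
top top z 153.53679080636283 slopes deg [-0.08434559 -3.805909  ]
top cork_top [(np.float64(0.66), [688.0, -69.0, 151.0]), (np.float64(0.59), [503.0, 236.0, 151.0])]
```

play_rows([
  [[0, 0, -0.2, 0, 0, 0, 0.4], [0, 0, -0.2, 0, 0, 0, 0.4], [0, 0, -0.2, 0, 0, 0, 0.4], [0, 0, 0, 0, 0, 0, 0.4]],
])

```text
clock: 18.98
eef_pos: [507.5, 178.2, 41.8]
tool_rot: [3.139, 0.7, -1.509]
force: [-0.3, -3.5, -1.1]
width: 51.3
gripper_force: 2.1
```

```bash
cat >> look.py <<'E'
    from numpy.random import default_rng
    rg=default_rng(0);best=0
    for _ in range(400):
        a=t[rg.choice(len(t),3,replace=False)];n=np.cross(a[1]-a[0],a[2]-a[0]);L=np.linalg.norm(n)
        if L<200: continue
        n=n/L*np.sign(n[2]);inl=abs((t-a[0])@n)<1
        if inl.sum()>best: best=inl.sum();I=inl
    q=t[I];k=np.linalg.lstsq(np.c_[q[:,:2]-[x0,y0],np.ones(len(q))],q[:,2],rcond=None)[0];print(c,"ransac z",k[2],"slopes",np.degrees(k[:2]),best,len(t))
E
python3 look.py 505 233 9 151;python3 -c "
import cv2
a=cv2.imread('pics/scene_9.png');cv2.imwrite('pics/v9.png',cv2.resize(a[150:330,280:480],(660,594)))"
```

```text
{'clock': np.float64(18.975), 'qpos': array([ 0.176,  0.911, -0.213,  2.01 , -1.083,  0.607, -2.021]), 'eef_pos': array([507.53 , 178.248,  41.772]), 'tool_rot': array([ 3.139,  0.7  , -1.509]), 'force': array([-0.332, -3.481, -1.101]), 'width': np.float64(51.265)}
scene body [504.6 230.8] 406 0.5981610599682696
scene top z 152.19906889154183 slopes deg [0.3080039  0.26528529]
scene cork_top [(np.float64(0.93), [497.0, 230.0, 151.0]), (np.float64(0.72), [679.0, -64.0, 151.0]), (np.float64(0.67), [347.0, -50.0, 151.0])]
scene ransac z 152.06609860463396 slopes [0.05457345 0.70870641] 255 456
top body [504.4 231.2] 215 0.31330822557336546
top top z 150.4830636682043 slopes deg [-0.04837088  0.10957241]
top cork_top [(np.float64(0.85), [674.0, -62.0, 151.0]), (np.float64(0.76), [505.0, 230.0, 151.0])]
top ransac z 150.2512553982985 slopes [-0.4345804 -0.1539746] 265 592
```

View pics/v9.png

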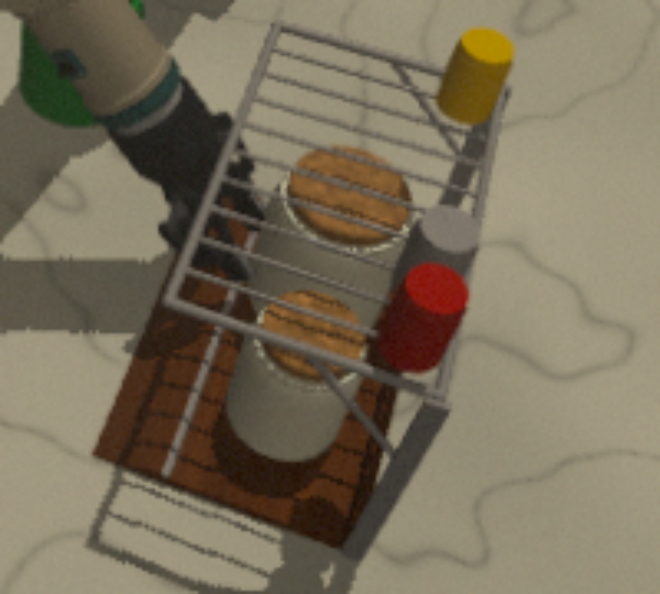

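play_rows([
  [[0, 0.2, -0.1, 0, 0, 0, 0.4], [0, 0.2, -0.1, 0, 0, 0, 0.4], [0, 0, -0.1, 0, 0, 0, 0.4]],
])

```text
clock: 19.55
eef_pos: [508.0, 182.3, 39.7]
tool_rot: [3.141, 0.701, -1.508]
force: [0.2, -7.8, 5.3]
width: 51.1
gripper_force: 3.9
```

```bash
python3 look.py 504.5 235 10 151
```

```text
{'clock': np.float64(19.55), 'qpos': array([ 0.18 ,  0.917, -0.23 ,  2.01 , -1.084,  0.591, -2.023]), 'eef_pos': array([507.977, 182.308,  39.744]), 'tool_rot': array([ 3.141,  0.701, -1.508]), 'force': array([ 0.201, -7.843,  5.281]), 'width': np.float64(51.131)}
scene body [504.9 234.7] 396 0.5955607103120535
scene top z 152.06833754546005 slopes deg [0.10408481 0.08626534]
scene cork_top [(np.float64(0.85), [504.0, 229.0, 151.0]), (np.float64(0.85), [680.0, -67.0, 151.0]), (np.float64(0.5), [354.0, -44.0, 151.0]), (np.float64(0.41), [595.0, -358.0, 151.0])]
scene ransac z 151.81210691345987 slopes [0.20189436 0.05533666] 261 470
top body [504.7 235.1] 221 0.2913276263067459
top top z 150.49218390772012 slopes deg [0.11559975 0.09513064]
top cork_top [(np.float64(0.85), [681.0, -61.0, 151.0]), (np.float64(0.59), [495.0, 234.0, 151.0])]
top ransac z 150.53223970415183 slopes [-0.13866567  0.36820325] 251 590
```

play_rows([
  [[0, -0.3, 0, 0, 0, 0, 0.4], [0, -0.5, 0.1, 0, 0, 0, 0.4], [0.05, -1.0, 0.2, 0, 0, 0, 0.4], [0.1, -1.5, 0.2, 0, 0, 0, 0.4], [0.1, -2, 0.1, 0, 0, 0, 0.4], [0.1, -2, 0.1, 0, 0, 0, 0.4], [0.1, -2, 0, 0, 0, 0, 0.4], [0.1, -2, 0, 0, 0, 0, 0.4], [0.1, -2, 0, 0, 0, 0, 0.4], [0.1, -2, 0, 0, 0, 0, 0.4], [0.1, -2, 0, 0, 0, 0, 0.4], [0, 0, 0, 0, 0, 0, 0.4]],
])

```text
clock: 21.25
eef_pos: [516.5, 6.9, 45.4]
tool_rot: [3.139, 0.698, -1.511]
force: [-0.0, 0.3, 0.6]
width: 51.1
gripper_force: 0.0
```

```bash
python3 look.py 504.5 235 11 151;python3 - <<'E'
from h import *
a=cv2.imread('pics/scene_11.png');cv2.imwrite('pics/v11.png',cv2.resize(a[110:330,100:480],(800,463)))
cal=get_calibration("top");im,d=get_image("top")
P=np.array([world(cal,(u,v),d[v,u]) for v in range(100,330) for u in range(100,420) if d[v,u]>0])
for n,x,y,r in(("neigh",626,240,45),):
    from scipy.optimize import least_squares
    b=P[(np.hypot(P[:,0]-x,P[:,1]-y)<60)&(P[:,2]>25)&(P[:,2]<95)]
    print(n,least_squares(lambda k:np.hypot(b[:,0]-k[0],b[:,1]-k[1])-r,[x,y],loss="soft_l1",f_scale=2).x)
for n in("mat","egg_ring","whisk","neighbour"):print(n,[np.round(world(cal,e["pixel"],z=0)) for e in place_of(n,"top")[:1]])
E
```

```text
{'clock': np.float64(21.25), 'qpos': array([ 0.377,  0.922, -0.057,  1.878, -0.833,  0.848, -2.022]), 'eef_pos': array([516.54 ,   6.896,  45.38 ]), 'tool_rot': array([ 3.139,  0.698, -1.511]), 'force': array([-0.013,  0.301,  0.621]), 'width': np.float64(51.113)}
scene body [504.9 234.8] 396 0.5741367682874277
scene top z 152.09862578525355 slopes deg [ 0.37392343 -0.19466828]
scene cork_top [(np.float64(0.81), [501.0, 230.0, 151.0]), (np.float64(0.76), [337.0, -48.0, 151.0]), (np.float64(0.74), [768.0, -279.0, 151.0]), (np.float64(0.68), [675.0, -70.0, 151.0])]
scene ransac z 151.86881769172842 slopes [0.52325883 0.3223902 ] 277 459
top body [504.7 235.1] 224 0.27334752023719844
top top z 150.27359269685252 slopes deg [-0.03811632  0.04798484]
top cork_top [(np.float64(0.59), [681.0, -62.0, 151.0]), (np.float64(0.55), [495.0, 235.0, 151.0]), (np.float64(0.55), [350.0, -41.0, 151.0])]
top ransac z 150.0064461625456 slopes [0.07489982 0.06329548] 279 595
neigh [626.04068725 240.26858724]
mat []
egg_ring [array([558., 312.,   0.])]
whisk [array([808., -67.,   0.])]
neighbour [array([635., 233.,   0.])]
```

View pics/v11.png

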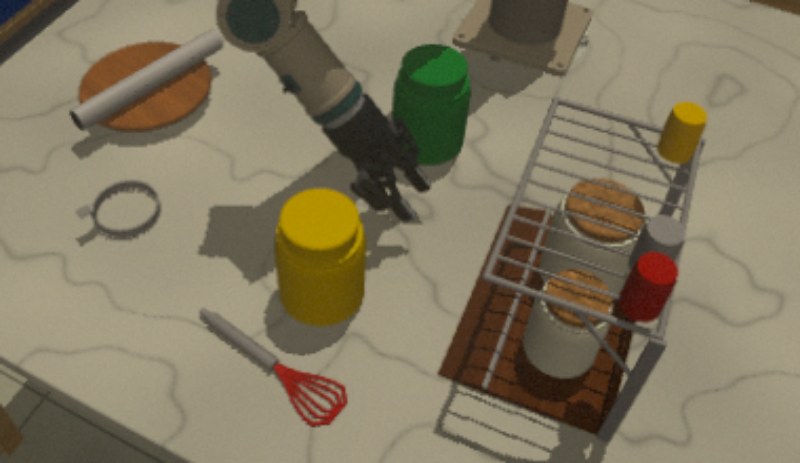

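The picture shows the jar standing flat in its place (crop ≈(600,225)). The neighbour, whisk, egg ring and look-alikes are where they were, and the arm is clear, so I'm handing the job in.

```bash
python3 -c "
from h import *
print(workorder.finish_job())"
```

```text
the job is handed in; nothing more can be done
None
```

The job is handed in, though no verdict came back: I pressed the cork home on the counter, then slid the jar over the lip until it stood flat, within about 1 mm of where I measured the mat's centre; the last picture shows everything else where it was.

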